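# Square the cigar mould in the corner stop and shut the keeper bar

## Task

On the cigar maker's bench, push the closed wooden mould along the bench top into the corner of the two steel stop bars, until it sits flush against both bars, then push the hinged keeper bar shut across its front so that the mould cannot slip out. Push only, with the fingers: do not lift or tip the mould, and leave the glass, the plain wooden block and the knife where they are. Finish with the hand clear.

Things in the scene. Friction and masses are not known exactly. Their poses are not given: they have to be found in the camera images.
- mould: Closed cigar mould: loose pale wooden block, 120 (its x) x 150 (its y) x 48 mm high, about 0.6 kg, six dark round cigar ends in a row in each 150 mm face (-x and +x faces). Origin at the centre of its underside, z up. Starts on the bench in front of the long stop bar, turned up to 0.35 rad from square. Either 150 mm face may go against the long bar. Slides on the bench with friction.
- corner: Fixed steel corner stop; origin at bench height in the inner corner, z up. Long bar: inner face is the plane x = 0, from the corner to y = -280 mm. Short bar: inner face is the plane y = 0, from the corner to x = -115 mm. Both 20 mm thick, 30 mm high. The mould goes with a 150 mm face against the long bar, a 120 mm face against the short one: its origin then at x = -60, y = -75 mm here.
- pivot (a point): Upright pivot pin of the keeper bar, beyond the free end of the short bar: at x = -130, y = 14, z = 24 mm in the corner stop's frame; its axes are parallel to that frame. The pin's head reaches 44 mm above the bench.
- keeper_end (a point): Free end of the keeper bar, a plain aluminium bar 12 mm thick, 25 mm tall (12 to 37 mm above the bench), on its centre line, 130 mm from the pivot pin.
- keeper (a joint): Keeper bar's angle, rad. 0 = shut, against a stop: it points from the pivot along the corner stop's -y, across the mould's front, 4 mm clear of a seated mould. Grows as it opens: at 1.57 it points along the corner stop's -x; at most 2.1. Starts at 1.35 to 1.9; light friction (under 1 N at its end); stays where left. It cannot shut unless the mould is home.
- block: Plain solid block of the same pale wood, 55 x 100 x 40 mm, loose, behind the long bar. Not part of the job: leave alone. Origin at the centre of its underside.
- glass: Drinking glass, 72 mm across, 85 mm high, loose, on the outer side of the short bar. Leave alone. Origin at the centre of its underside.
- knife: Flat half-moon leaf knife, 150 (its x) x 52 x 4 mm, loose, lying on the bench to the robot's right of the work. Leave alone. Origin on its underside, 15 mm from its straight edge.
Things that resemble listed ones, but are neither listed nor needed, are in the scene too. There is more than one size of the mould; the one meant has the size given above.

How it is judged:
At the end, for the whole second after the job is handed in: The mould lies flat on the bench at rest, within 5 mm of touching each bar and within 0.05 rad of square to them, and the keeper bar is within 0.08 rad of fully shut (x of mould in the frame of corner between -0.065 and -0.055 m and y of mould in the frame of corner between -0.08 and -0.07 m and angle between the x axis of mould and the x axis of corner, either way round below 0.05 rad and height (world z) of mould below 0.004 m and linear speed of mould below 0.01 m/s and value of joint keeper below 0.08 rad).
It fails at once if the mould is lifted more than 10 mm or tipped by more than 0.15 rad (height (world z) of mould above 0.01 m or angle between mould's own z axis and vertical above 0.15 rad).
It fails at once if the block is moved by more than 20 mm (distance of block from where it was at the start of the episode above 0.02 m).
It fails at once if the glass is moved by more than 20 mm (distance of glass from where it was at the start of the episode above 0.02 m).
It fails at once if the knife is moved by more than 20 mm (distance of knife from where it was at the start of the episode above 0.02 m).
It also fails if it takes over 58 s, if anything falls off the work surface, if the arm or the gripper's body presses on something with over 40 N, if the wrist force passes 120 N, or if a joint passes its speed limit or range.

## Robot

A 7-joint arm with a two-finger parallel gripper is mounted at the origin on the work surface. World frame = base frame: x ahead of the robot, y to its left, z up, the work surface at z = 0. Lengths are in m, angles in rad, forces in N, time in s.
With the tool pointing down it reaches from about 0.425 to 1.025 m from the base axis. Payload 3.6 kg.
Tool frame: the origin (TCP) lies between the finger pads; the fingertips stand 22 mm ahead of it and the grasp point (between the pads) lies 3 mm ahead of it; z points along the fingers, y is the direction in which the jaws open and shut (so a half turn about z gives the same grasp; the last joint's range is limited). The gripper opens to 85 mm and grips with 20 to 120 N. Pads are 22 mm wide; open, the fingers measure 114 mm over their backs; the gripper's body (76 mm by 85 mm) begins 54 mm behind the grasp point. The pads swing forward as they close: fully open they stand 13 mm farther back than shut.
Start: joints at [1.01, 0.591, 0.048, 1.609, -0.033, 0.943, -0.034], TCP at [0.326, -0.647, 0.253] pointing down, gripper open.
Joint ranges: [-2.69, 2.69], [-0.47, 2.24], [-1.27, 1.36], [0.19, 2.51], [-1.53, 4.68], [0.08, 2.07], [-3.09, 3.09]. Speed limits (rad/s): [2.57, 2.57, 3.14, 3.14, 3.14, 3.14, 3.14].

## Interface

Orientations are given as a unit quaternion [w, x, y, z].
In Python, from workcell import manip gives the robot as it stands.
- The arm moves only by the shell command python3 -m inch 'ROWS' [OPENING] [FORCE]. ROWS is a JSON object of lists of equal length, an entry for each row: "xyz": the shift along the tool's x, y, z in mm, a list of three; "angular": the turn, a rotation vector about the tool's x, y, z in rad, a list of three. A call has 1 to 8 rows; each row shifts and turns the commanded pose from where the row before left it, along the tool's axes as they then stand; what a row does not reach is not made up. A row lasts 1/8 s, in which the tool goes at most 62.5 mm and 10.7 degrees, less where a joint would pass 70% of its speed; a pose out of reach is approached as far as the arm can. A call is refused whole if a number of a shift passes 62.5 or a number of a turn 0.188, either way. A call with a gripper value outside its range is refused whole. OPENING is the closure in counts, from 0 (fully open) to 255 (shut), set as the call begins (- or left out, the last holds). The fingers move at their own pace and stop on an object; FORCE is the grip in N (left out, the last holds). Time passes only in rows, so rows that do not move let the fingers close. It gives the time, the measured TCP pose, the force and the opening at its end, in the units of the state.
- manip.read_state(): the state, without advancing time (a new reading comes with each control period).
- manip.grab_frame(name): name is "scene" or "top" or "wrist"; returns a dict with "frame" (384x512x3 uint8, red, green, blue), "fx", "fy", "cx", "cy" (pixels), "R" (3x3) and "t" (3): a world point X has camera coordinates R X + t; the wrist camera has in their place "mount" (4x4, takes a point from camera to tool coordinates, whose origin is the TCP and whose axes are the flange's). Camera axes: x right, y down, z forward; pixel columns grow to the right and rows downward; lengths in m; the calibration is good to about 2 mm. The wrist camera is an equidistant fisheye: a pixel r from the principal point sees the ray r / f radians off the axis. A picture is of the moment at which its call begins: read the wrist's pose just before it. There is no depth.
- manip.sign_off(): hands the job in, once; it reports no verdict.
Trained networks look in the newest picture that a camera, given by its name, has taken for a name from the list of things; names that differ only in an ending like _2 or _b are one class to them, and where a whole thing is asked for, a point or a joint stands for the part that bears it (a point fixed in the world has none). Each returns a list of dicts, best first, with "score" (0 to 1); they miss things now and then, are a little off and sometimes report something else, mostly with a low value. They report only what shows in the picture. A call takes as long as a camera call. They do not tell look-alikes from the thing itself.
- manip.find_in(target, camera): "location" ([x, y, z] in m, in world coordinates, good to about 4 mm: the middle of the surface that is visible of it).
- manip.cut_out(target, camera): "pixels" (384x512 bool, what is visible of it).
The state is a dict: "time": time; "joint_positions": joint angles; "dq": joint speeds; "joint_efforts": joint torques, N m; "ee_pos": TCP position; "orientation": TCP orientation; "force": force on the tool from outside, world axes, zero at the start; "wrist_torque": the same for the moment, N m; "gripper_width": finger opening in m.
Only numpy, scipy, OpenCV 4.12 (cv2) and the standard library are available. Lean on these libraries where they do the work, as an engineer would, in place of code of your own. Each camera call takes 0.05 s, during which the arm holds its last target.

## Working session

There is one attempt and no reset: what is moved stays moved. The work goes in short steps, Python scripts to look and compute and a shell command to move; the robot and the scene stay as the last step left them, time stands still between calls to the robot, and variables do not carry over. Pictures are saved under pics/ and viewed, and the job is handed in when it is done.

```bash
ls; mkdir -p pics; python3 - <<'E'
from workcell import manip
import cv2,json
s=manip.read_state();print(s)
for n in ("scene","top"):
    f=manip.grab_frame(n);print(n,f["fx"],f["fy"],f["cx"],f["cy"],f["R"],f["t"])
    cv2.imwrite(f"pics/{n}0.png",cv2.cvtColor(f["frame"],cv2.COLOR_RGB2BGR))
    for t in ("mould","corner","keeper","keeper_end","pivot","block","glass","knife"):
        print(t,[(round(d["score"],2),[round(float(v),3) for v in d["location"]]) for d in manip.find_in(t,n)])
print(manip.read_state()["time"])
E
```

```text
pics
{'time': 0.0, 'joint_positions': array([ 1.01050676,  0.59212636,  0.04829537,  1.60980653, -0.03328283,
        0.94269501, -0.03371096]), 'dq': array([-5.02221481e-04,  1.88014542e-04, -4.21084281e-04,  2.43216287e-05,
        1.29148415e-03, -3.04781169e-03,  1.04051858e-03]), 'joint_efforts': array([-3.10058181e-05, -5.48689699e+01,  1.54659905e+00, -1.98124266e+01,
        9.26933804e-03,  8.78957711e-03,  7.65503245e-06]), 'ee_pos': array([ 0.32592912, -0.64674948,  0.25214147]), 'orientation': array([-1.06721806e-03,  9.72876553e-01,  2.31322220e-01, -3.24489710e-04]), 'force': array([-0.05564282, -0.9295486 , -0.77877047]), 'wrist_torque': array([-0.01555427, -0.05307758, -0.01619705]), 'gripper_width': 0.08522129213882569}
scene 379.1307924120932 379.1307924120932 251.25078847159978 193.53470868712012 [[-0.62196403  0.78278592 -0.02017281]
 [ 0.54465205  0.41395785 -0.72937853]
 [-0.56259655 -0.46463438 -0.68381285]] [ 0.3996359  -0.22947507  1.35104759]
mould [(0.97, [0.344, -0.177, 0.039]), (0.91, [0.404, -0.342, 0.036]), (0.85, [0.54, -0.086, 0.049])]
corner [(0.94, 
[... 330 characters left out ...]
36091421287 435.6536091421287 255.3759960683134 188.13920003167365 [[ 1.73353151e-02 -9.99849648e-01  4.09821603e-04]
 [-9.97089018e-01 -1.73178868e-02 -7.42534943e-02]
 [ 7.42494274e-02  8.78579102e-04 -9.97239315e-01]] [-0.09891863  0.57798141  1.09596651]
mould [(0.77, [0.333, -0.182, 0.04]), (0.63, [0.393, -0.356, 0.035]), (0.56, [0.519, -0.101, 0.051])]
corner [(0.85, [0.707, 0.051, 0.028])]
keeper [(0.68, [0.501, 0.095, 0.035]), (0.52, [0.703, 0.052, 0.026])]
keeper_end [(0.68, [0.502, 0.093, 0.037])]
pivot [(0.79, [0.706, 0.059, 0.034])]
block [(0.64, [0.766, -0.04, 0.038])]
glass [(0.84, [0.647, 0.213, 0.044])]
knife [(0.93, [0.569, -0.392, 0.006]), (0.55, [0.701, 0.058, 0.034])]
0.9
```

```bash
python3 - <<'E'
import cv2
for n in ("scene","top"):
    a=cv2.imread(f"pics/{n}0.png"); cv2.imwrite(f"pics/{n}0b.png",cv2.resize(a,(800,600),interpolation=cv2.INTER_CUBIC))
E
```

```text
(no output)
```

View pics/scene0b.png

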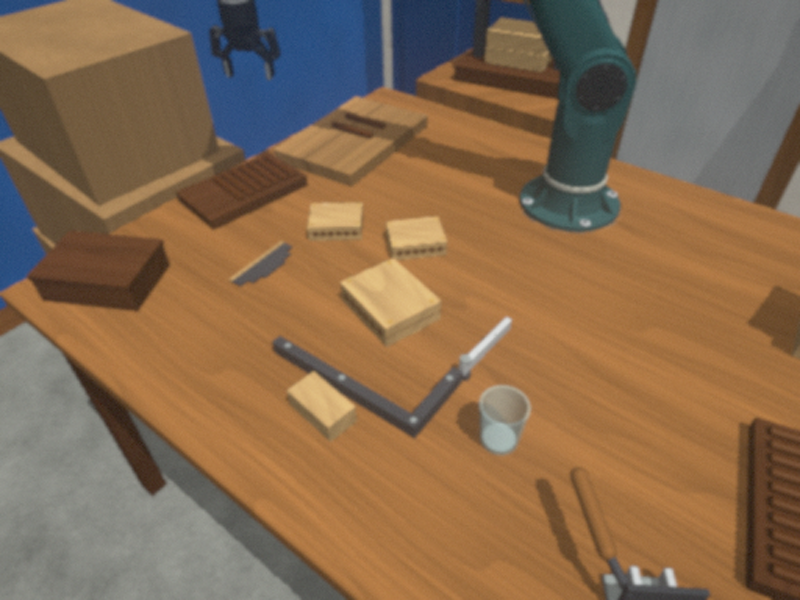

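View pics/top0b.png

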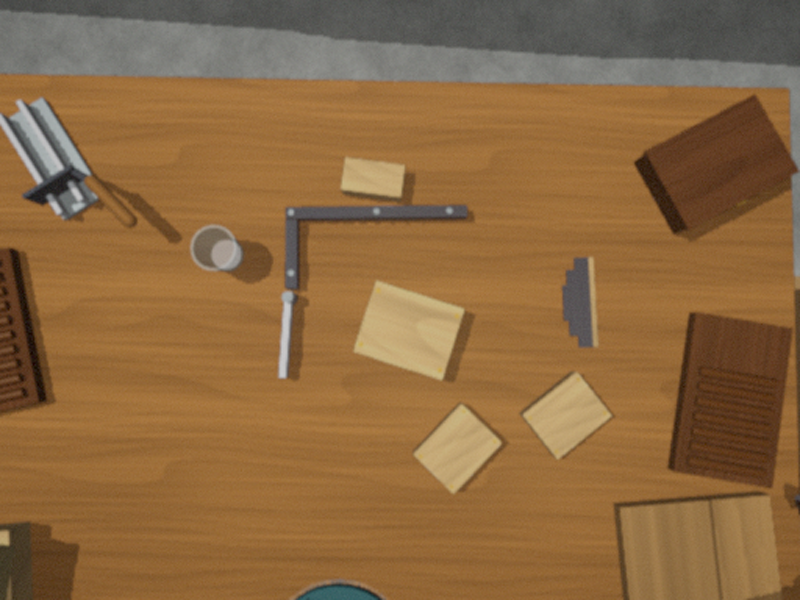

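The candidates for the mould in the 800x600 top view are the large pale block at (410,330) and two small ones at (458,448) and (567,415). The large one looks like the right size; I'll check its measurements and a crop. The corner is at (291,212), the long bar runs right to (466,212), the keeper goes from (288,297) to (284,376), and the glass is at (215,248).

```bash
cat > h.py <<'E'
import numpy as np,cv2
from workcell import manip
def toplane(f,uv,z):
    R=np.array(f["R"]);t=np.array(f["t"]);uv=np.atleast_2d(uv).astype(float)
    d=np.c_[(uv[:,0]-f["cx"])/f["fx"],(uv[:,1]-f["cy"])/f["fy"],np.ones(len(uv))]@R
    c=-R.T@t
    return (c+d*((z-c[2])/d[:,2])[:,None])[:,:2]
def proj(f,X):
    p=np.atleast_2d(X)@np.array(f["R"]).T+np.array(f["t"])
    return np.c_[f["fx"]*p[:,0]/p[:,2]+f["cx"],f["fy"]*p[:,1]/p[:,2]+f["cy"]]
def save(f,n,crop=None,k=None):
    a=cv2.cvtColor(f["frame"],cv2.COLOR_RGB2BGR)
    if crop: x0,y0,x1,y1=crop;a=a[y0:y1,x0:x1]
    k=k or min(800/a.shape[1],600/a.shape[0])
    cv2.imwrite(n,cv2.resize(a,None,fx=k,fy=k,interpolation=cv2.INTER_CUBIC))
def rect(f,mask,z):
    m=mask.astype(np.uint8);c=max(cv2.findContours(m,cv2.RETR_EXTERNAL,cv2.CHAIN_APPROX_NONE)[0],key=cv2.contourArea)[:,0]
    P=toplane(f,c,z)
    r=cv2.minAreaRect((P*1000).astype(np.float32)); return r,cv2.boxPoints(r)
E
python3 - <<'E'
from h import *
f=manip.grab_frame("top");print("cam",-np.array(f["R"]).T@f["t"])
for t,z in (("mould",.048),("corner",.03),("keeper",.037),("block",.04),("glass",.0)):
    for d in manip.cut_out(t,"top"):
        r,b=rect(f,d["pixels"],z);print(t,round(d["score"],2),d["pixels"].sum(),[np.round(v,2) for v in r],b.round().tolist())
save(f,"pics/topcrop.png",(170,125,310,255))
E
```

```text
cam [ 0.49663882 -0.08985723  1.13589857]
mould 0.96 2908 [array([ 520.67, -103.33]), array([152.54, 122.34]), np.float64(73.33)] [[440.0, -159.0], [557.0, -194.0], [601.0, -48.0], [484.0, -13.0]]
mould 0.84 1715 [array([ 337.04, -182.93]), array([ 94.45, 109.51]), np.float64(46.37)] [[265.0, -179.0], [344.0, -255.0], [409.0, -187.0], [330.0, -111.0]]
mould 0.84 1715 [array([ 391.38, -354.39]), array([ 95.01, 112.14]), np.float64(39.14)] [[319.0, -341.0], [390.0, -428.0], [464.0, -368.0], [393.0, -281.0]]
mould 0.61 266 [array([502.68,  90.88]), array([ 14.61, 119.93]), np.float64(87.58)] [[442.0, 86.0], [562.0, 81.0], [563.0, 96.0], [443.0, 101.0]]
corner 0.85 1855 [array([653.92,  15.8 ]), array([203.86, 401.99]), np.float64(42.39)] [[443.0, 96.0], [714.0, -201.0], [865.0, -64.0], [594.0, 233.0]]
keeper 0.69 278 [array([500.18,  91.69]), array([ 18.15, 115.74]), np.float64(88.71)] [[442.0, 84.0], [558.0, 81.0], [558.0, 99.0], [443.0, 102.0]]
block 0.78 998 [array([766.03, -42.12]), array([104.05,  66.35]), np.float64(82.77)] [[727.0, -90.0], [792.0, -98.0], [805.0, 5.0], [740.0, 14.0]]
block 0.35 1825 [array([654.57, -50.48]), array([134.93, 292.82]), np.float64(1.7)] [[583.0, 94.0], [591.0, -199.0], [726.0, -195.0], [718.0, 98.0]]
glass 0.79 764 [array([652.75, 218.15]), array([74.14, 84.62]), np.float64(1.0)] [[615.0, 260.0], [616.0, 175.0], [691.0, 176.0], [689.0, 261.0]]
```

View pics/topcrop.png

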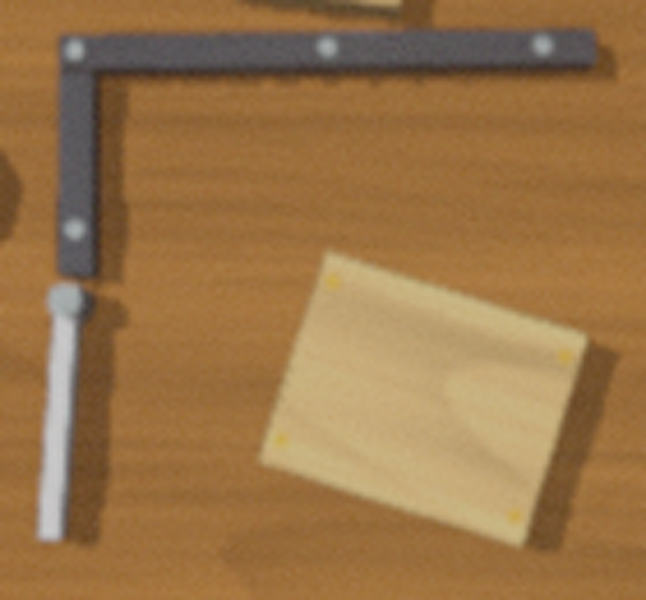

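```bash
python3 - <<'E'
from h import *
f=manip.grab_frame("top");k=600/130
for n,z,u,v in (("screw1",.031,75,50),("screw2",.031,327,47),("screw3",.031,543,45),("screwS",.031,75,230),("outer corner",.03,60,36),("long end outer",.03,596,30),("long end inner bottom",.0,597,66),("short end outer",.03,58,275),("short end in",.03,97,275),("pin",.044,67,300),("keeper end",.037,51,540),("m",.048,327,253),("m",.048,588,336),("m",.048,522,545),("m",.048,262,462)):
    print(n,(toplane(f,[[170+u/k-.5,125+v/k-.5]],z)*1000).round(1))
d=[x for x in manip.cut_out("corner","top")][0]["pixels"]
cv2.imwrite("pics/cm.png",cv2.resize((d*255).astype(np.uint8)[100:260,160:330],None,fx=4,fy=4))
g=manip.grab_frame("scene");save(g,"pics/scrop.png",(150,130,370,290))
E
```

```text
screw1 [[711.7  92.1]]
screw2 [[715.8 -47.9]]
screw3 [[ 719. -168.]]
screwS [[611.1  89.2]]
outer corner [[719.6 100.9]]
long end outer [[ 728.2 -197.5]]
long end inner bottom [[ 713.6 -201.2]]
short end outer [[586.1  98. ]]
short end in [[586.5  76.5]]
pin [[571.4  90.3]]
keeper end [[441.1  96.3]]
m [[599.2 -50.8]]
m [[ 556.5 -193.1]]
m [[ 443.4 -158.8]]
m [[485.4 -18. ]]
```

View pics/scrop.png

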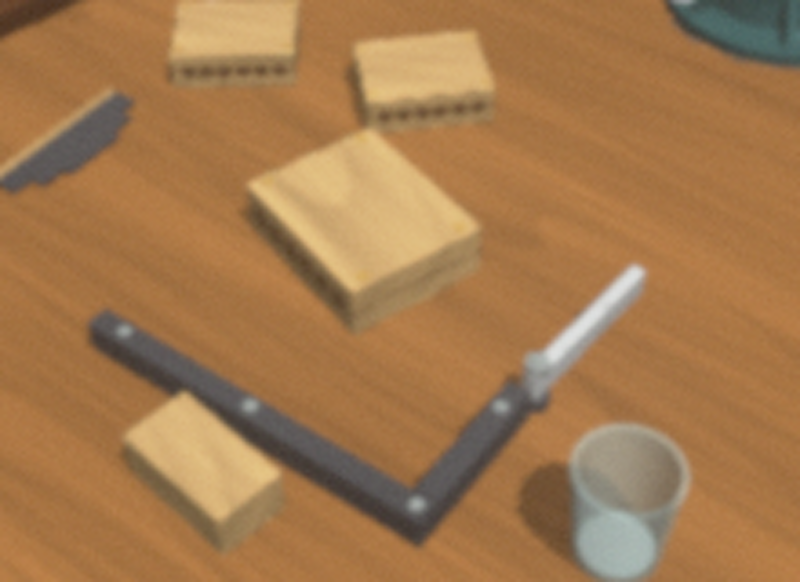

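The large block measures about 152 x 122 mm, so it is the mould. The small ones are about 95 x 110 mm. Its cigar-end faces show in the scene crop on the side facing the long bar. The corner is at about (701, 81) mm with yaw +0.0285. The mould is at (521, -105) with yaw -0.29. The keeper is open to about 1.64 rad.

Plan:
1. With the gripper open, use the two fingertips as a flat pusher on the mould's right face, towards +y.
2. Push its front face towards +x.
3. Push the keeper shut.

First I rotate the tool to face the right side.

```bash
python3 -m inch '{"xyz":[[0,0,0],[0,0,0],[0,0,0],[0,0,0],[0,0,0],[0,0,0]],"angular":[[0,0,-0.135],[0,0,-0.135],[0,0,-0.135],[0,0,-0.135],[0,0,-0.135],[0,0,-0.137]]}' 0; python3 -m inch '{"xyz":[[48,4,15],[48,4,15],[48,4,15],[48,4,15],[48,4,15],[48,4,15],[48,4,15],[48,2,15]],"angular":[[0,0,0],[0,0,0],[0,0,0],[0,0,0],[0,0,0],[0,0,0],[0,0,0],[0,0,0]]}'
cat >> h.py <<'E'
def tool():
    s=manip.read_state();w,x,y,z=s["orientation"]
    from scipy.spatial.transform import Rotation as Ro
    M=Ro.from_quat([x,y,z,w]).as_matrix()
    print("t",s["time"],"tcp",(s["ee_pos"]*1000).round(1),"yaw",round(float(np.arctan2(M[1,0],M[0,0])),3),"zax",M[:,2].round(3),"F",s["force"].round(1),"w",s["gripper_width"])
    return s,M
def to(x,y,z=None):
    s,M=tool();d=np.array([x,y,s["ee_pos"][2]*1000 if z is None else z])-s["ee_pos"]*1000
    print("tool shift",(M.T@d).round(1))
E
python3 -c "
from h import *
to(490.5,-206.5,40)"
```

```text
time: 2.1
ee_pos: [0.3262, -0.6475, 0.2533]
orientation: [-0.0, 0.801, 0.598, -0.0]
force: [-0.8, 0.9, 0.0]
gripper_width: 0.0853
time: 3.1
ee_pos: [0.4666, -0.2873, 0.1332]
orientation: [0.001, 0.803, 0.597, 0.0]
force: [1.5, 0.2, -0.1]
gripper_width: 0.0856
t 3.1 tcp [ 466.6 -287.3  133.2] yaw 1.279 zax [ 0.001 -0.001 -1.   ] F [ 1.5  0.2 -0.1] w 0.08555013982019004
tool shift [84.3 -0.5 93.2]
```

```bash
python3 -m inch '{"xyz":[[42,0,0],[42,0,0],[0,0,25],[0,0,25],[0,0,25],[0,0,25],[0,0,0]],"angular":[[0,0,0],[0,0,0],[0,0,0],[0,0,0],[0,0,0],[0,0,0],[0,0,0]]}'
python3 - <<'E'
from h import *
tool()
f=manip.grab_frame("scene");save(f,"pics/s1.png",(150,60,410,260))
f=manip.grab_frame("top");save(f,"pics/t1.png",(170,125,330,255))
E
```

```text
time: 3.98
ee_pos: [0.489, -0.2076, 0.032]
orientation: [-0.001, 0.802, 0.597, -0.001]
force: [0.2, 0.3, 0.3]
gripper_width: 0.0857
t 3.975 tcp [ 489.  -207.6   32. ] yaw 1.279 zax [-0.003  0.001 -1.   ] F [0.2 0.3 0.3] w 0.08567762300117603
```

View pics/s1.png

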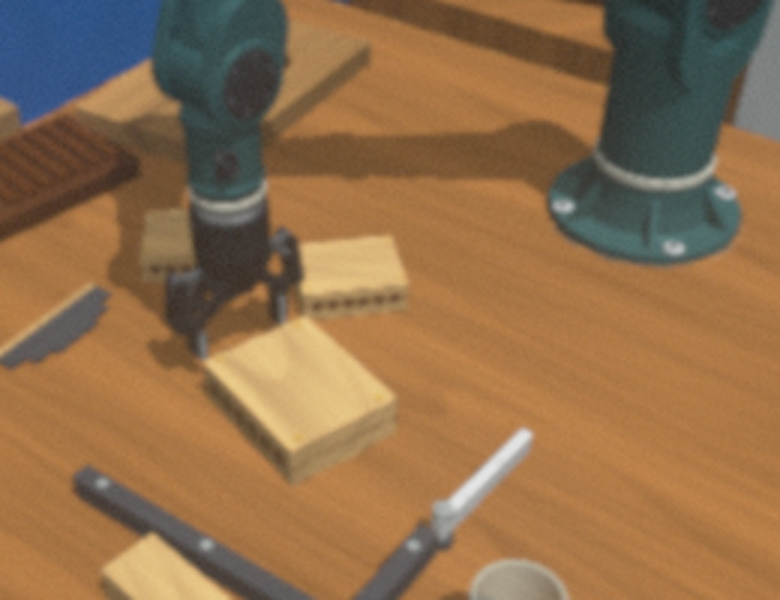

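View pics/t1.png

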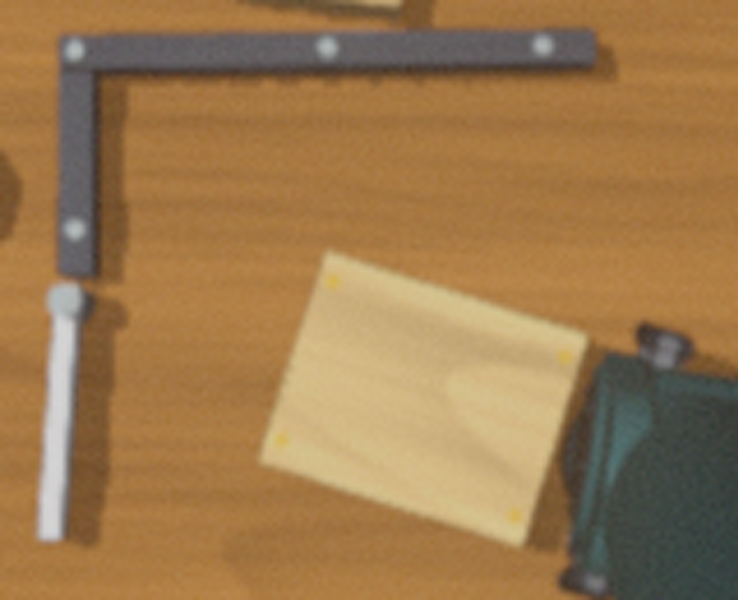

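```bash
python3 -m inch '{"xyz":[[10,0,0],[8,0,0],[8,0,0],[8,0,0],[8,0,0],[8,0,0],[8,0,0],[8,0,0]],"angular":[[0,0,0],[0,0,0],[0,0,0],[0,0,0],[0,0,0],[0,0,0],[0,0,0],[0,0,0]]}'
python3 - <<'E'
from h import *
tool()
f=manip.grab_frame("top");save(f,"pics/t2.png",(170,125,330,255))
E
```

```text
time: 5.08
ee_pos: [0.5082, -0.1473, 0.034]
orientation: [0.001, 0.803, 0.596, -0.001]
force: [-2.8, -6.5, 4.8]
gripper_width: 0.0854
t 5.075 tcp [ 508.2 -147.3   34. ] yaw 1.276 zax [-0.    -0.004 -1.   ] F [-2.8 -6.5  4.8] w 0.085428232533025
```

View pics/t2.png

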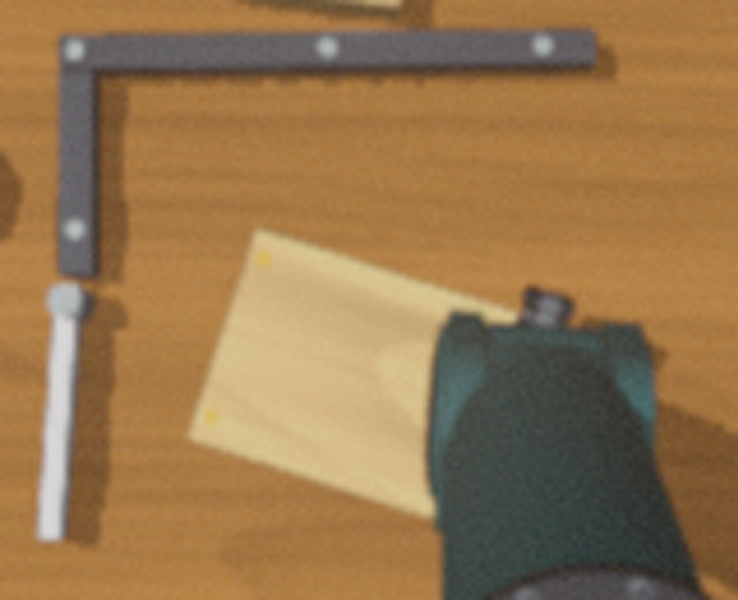

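```bash
python3 -m inch '{"xyz":[[8,0,0],[8,0,0],[8,0,0],[8,0,0],[7,0,0],[5,0,0],[3,0,0],[0,0,0]],"angular":[[0,0,0],[0,0,0],[0,0,0],[0,0,0],[0,0,0],[0,0,0],[0,0,0],[0,0,0]]}'
python3 -m inch '{"xyz":[[-20,0,0],[-30,0,0],[0,0,-30],[0,0,-30],[0,0,-30]],"angular":[[0,0,0],[0,0,0],[0,0,0],[0,0,0],[0,0,0]]}'
python3 - <<'E'
from h import *
tool()
f=manip.grab_frame("top");save(f,"pics/t3.png",(170,125,330,255))
for d in manip.cut_out("mould","top")[:2]:
    r,b=rect(f,d["pixels"],.048);print(r,b.round().tolist())
E
```

```text
time: 6.12
ee_pos: [0.5217, -0.1017, 0.0339]
orientation: [0.001, 0.803, 0.596, -0.001]
force: [-0.1, -5.9, 3.9]
gripper_width: 0.0855
time: 6.75
ee_pos: [0.5078, -0.1466, 0.1242]
orientation: [-0.0, 0.802, 0.597, 0.0]
force: [0.4, 0.1, 0.2]
gripper_width: 0.0855
t 6.75 tcp [ 507.8 -146.6  124.2] yaw 1.28 zax [-0.     0.001 -1.   ] F [0.4 0.1 0.2] w 0.08553786389423428
((545.07568359375, -21.529632568359375), (147.78579711914062, 119.41641998291016), 73.08377838134766) [[466.0, -75.0], [581.0, -110.0], [624.0, 32.0], [509.0, 67.0]]
((391.9961853027344, -353.77587890625), (95.85026550292969, 113.4280014038086), 39.47508239746094) [[319.0, -340.0], [391.0, -428.0], [465.0, -367.0], [393.0, -280.0]]
```

View pics/t3.png

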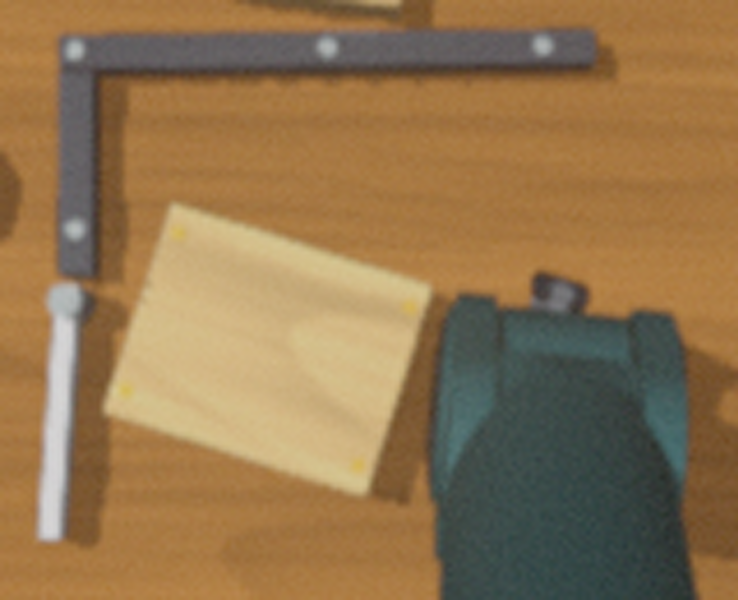

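```bash
python3 -m inch '{"xyz":[[-10,0,0],[-10,0,0],[0,0,0],[0,0,0],[0,0,0],[0,0,0],[0,0,0],[0,0,0]],"angular":[[0,0,0.175],[0,0,0.175],[0,0,0.175],[0,0,0.175],[0,0,0.175],[0,0,0.175],[0,0,0.175],[0,0,0.175]]}'
python3 -m inch '{"xyz":[[0,0,0],[0,0,0]],"angular":[[0,0,0.174],[0,0,0]]}'
python3 -c "
from h import *
to(457,7,32)"
```

```text
time: 7.85
ee_pos: [0.5001, -0.1651, 0.1225]
orientation: [-0.0, 0.998, -0.063, -0.001]
force: [0.4, -0.4, 0.4]
gripper_width: 0.0858
time: 8.1
ee_pos: [0.5002, -0.1652, 0.1225]
orientation: [0.0, 0.989, -0.145, -0.001]
force: [-0.4, -0.1, -0.6]
gripper_width: 0.0854
t 8.1 tcp [ 500.2 -165.2  122.5] yaw -0.292 zax [-0.002 -0.    -1.   ] F [-0.4 -0.1 -0.6] w 0.08540700605633078
tool shift [ -90.8 -152.5   90.6]
```

```bash
python3 -m inch '{"xyz":[[-23,-38,0],[-23,-38,0],[-23,-38,0],[-22,-38,0],[0,0,25],[0,0,25],[0,0,25],[0,0,15]],"angular":[[0,0,0],[0,0,0],[0,0,0],[0,0,0],[0,0,0],[0,0,0],[0,0,0],[0,0,0]]}'
python3 - <<'E'
from h import *
tool()
f=manip.grab_frame("top");save(f,"pics/t4.png",(150,125,310,255))
f=manip.grab_frame("scene");save(f,"pics/s4.png",(200,60,400,260))
E
```

```text
time: 9.1
ee_pos: [0.4572, 0.0063, 0.032]
orientation: [-0.0, 0.989, -0.145, -0.001]
force: [0.3, -0.2, 0.8]
gripper_width: 0.0852
t 9.1 tcp [457.2   6.3  32. ] yaw -0.291 zax [-0.001  0.001 -1.   ] F [ 0.3 -0.2  0.8] w 0.08518406187028822
```

View pics/t4.png

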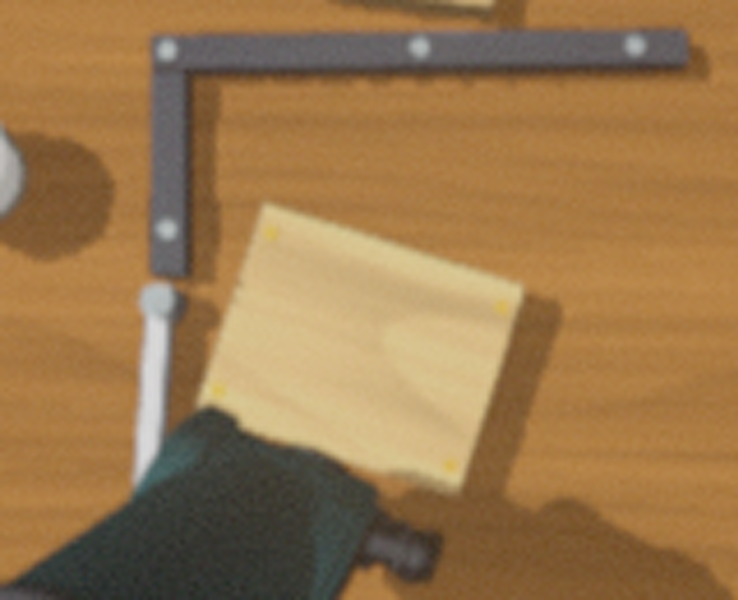

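View pics/s4.png

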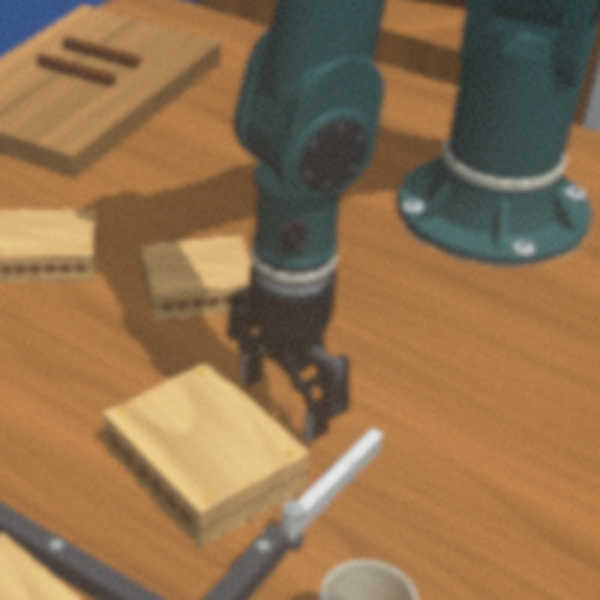

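```bash
python3 -m inch '{"xyz":[[10,0,0],[8,0,0],[8,0,0],[8,0,0],[8,0,0],[8,0,0],[8,0,0],[8,0,0]],"angular":[[0,0,0],[0,0,0],[0,0,-0.03],[0,0,-0.035],[0,0,-0.035],[0,0,-0.035],[0,0,-0.035],[0,0,-0.035]]}'
python3 - <<'E'
from h import *
tool()
f=manip.grab_frame("top");save(f,"pics/t5.png",(150,125,310,255))
E
```

```text
time: 10.2
ee_pos: [0.5174, -0.0103, 0.0334]
orientation: [0.0, 0.999, -0.045, -0.004]
force: [-6.7, -2.3, 4.2]
gripper_width: 0.0856
t 10.2 tcp [517.4 -10.3  33.4] yaw -0.09 zax [-0.009  0.    -1.   ] F [-6.7 -2.3  4.2] w 0.08556602341518876
```

View pics/t5.png

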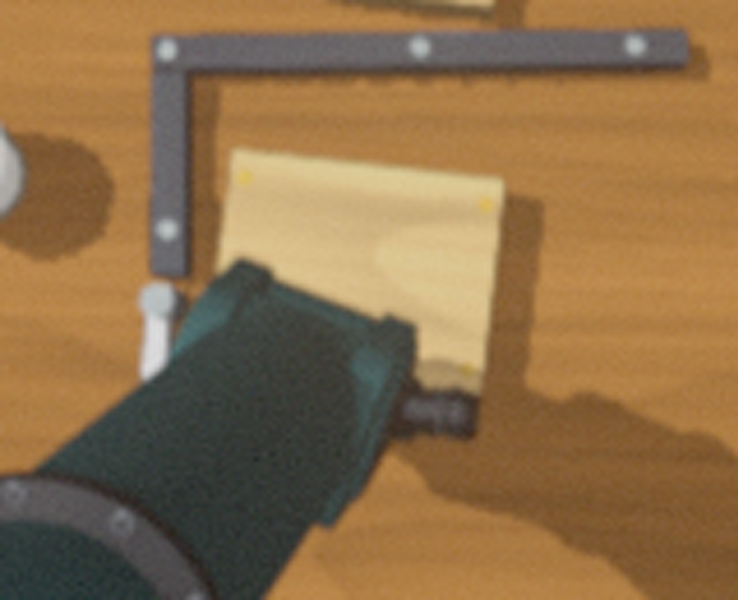

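```bash
python3 -m inch '{"xyz":[[8,0,0],[8,0,0],[8,0,0],[8,0,0],[7,0,0],[5,0,0],[4,0,0],[3,0,0]],"angular":[[0,0,-0.03],[0,0,-0.03],[0,0,-0.03],[0,0,-0.03],[0,0,0],[0,0,0],[0,0,0],[0,0,0]]}'
python3 - <<'E'
from h import *
tool()
f=manip.grab_frame("top");save(f,"pics/t6.png",(150,125,310,255))
E
```

```text
time: 11.25
ee_pos: [0.5689, -0.0105, 0.0333]
orientation: [-0.0, 1.0, 0.015, -0.004]
force: [-6.8, -0.5, 5.2]
gripper_width: 0.0858
t 11.25 tcp [568.9 -10.5  33.3] yaw 0.031 zax [-0.008  0.    -1.   ] F [-6.8 -0.5  5.2] w 0.085803524180474
```

View pics/t6.png

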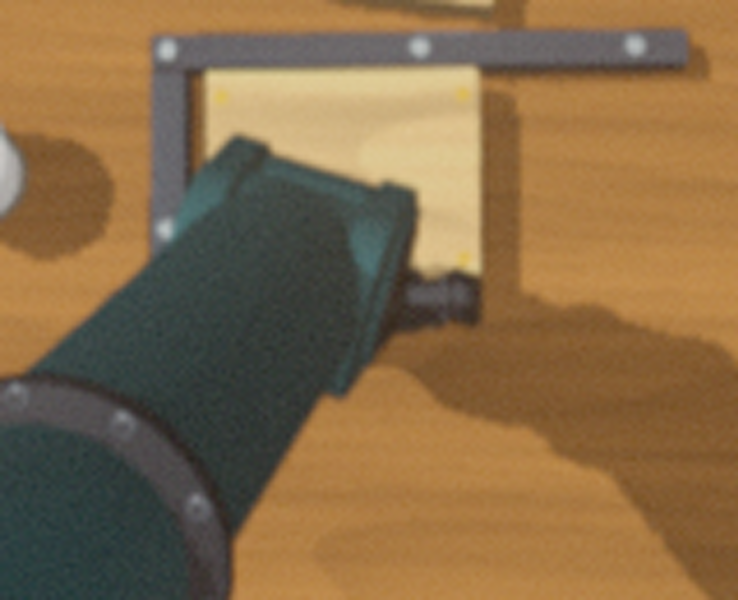

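```bash
python3 -m inch '{"xyz":[[2,0,0],[2,0,0],[2,0,0]],"angular":[[0,0,0],[0,0,0],[0,0,0]]}'
```

```text
time: 11.68
ee_pos: [0.5731, -0.0103, 0.0332]
orientation: [-0.001, 1.0, 0.015, -0.006]
force: [-11.9, -0.5, 8.9]
gripper_width: 0.0855
```

```bash
python3 -m inch '{"xyz":[[2,0,0],[-15,0,0],[-25,0,0],[0,0,-30],[0,0,-30],[0,0,-30],[0,15,0],[0,15,0]],"angular":[[0,0,0],[0,0,0],[0,0,0],[0,0,0],[0,0,0],[0,0,0],[0,0,-0.175],[0,0,-0.175]]}'
python3 -m inch '{"xyz":[[0,0,0],[0,0,0],[0,0,0],[0,0,0],[0,0,0],[0,0,0],[0,0,0],[0,0,0]],"angular":[[0,0,-0.175],[0,0,-0.175],[0,0,-0.175],[0,0,-0.175],[0,0,-0.175],[0,0,-0.175],[0,0,-0.170],[0,0,0]]}'
python3 - <<'E'
from h import *
to(639,-118,32)
f=manip.grab_frame("top");save(f,"pics/t7.png",(150,125,310,255))
for d in manip.cut_out("mould","top")[:3]:
    r,b=rect(f,d["pixels"],.048);print(r,b.round().tolist())
E
```

```text
time: 12.68
ee_pos: [0.5455, -0.0409, 0.1245]
orientation: [0.001, 0.981, 0.193, 0.002]
force: [0.9, 0.1, 0.4]
gripper_width: 0.0854
time: 13.68
ee_pos: [0.5451, -0.0411, 0.1238]
orientation: [0.001, 0.697, 0.717, 0.001]
force: [0.1, 0.4, -0.2]
gripper_width: 0.0855
t 13.675 tcp [545.1 -41.1 123.8] yaw 1.598 zax [ 0.002  0.    -1.   ] F [ 0.1  0.4 -0.2] w 0.08547016650423014
tool shift [-79.4  91.6  92. ]
((648.2152099609375, -8.892059326171875), (111.58200073242188, 151.3173828125), 1.5926097631454468) [[590.0, 65.0], [595.0, -86.0], [706.0, -83.0], [702.0, 68.0]]
((390.360107421875, -354.29168701171875), (98.0361557006836, 118.71847534179688), 38.01105880737305) [[315.0, -338.0], [388.0, -431.0], [466.0, -371.0], [392.0, -277.0]]
```

View pics/t7.png

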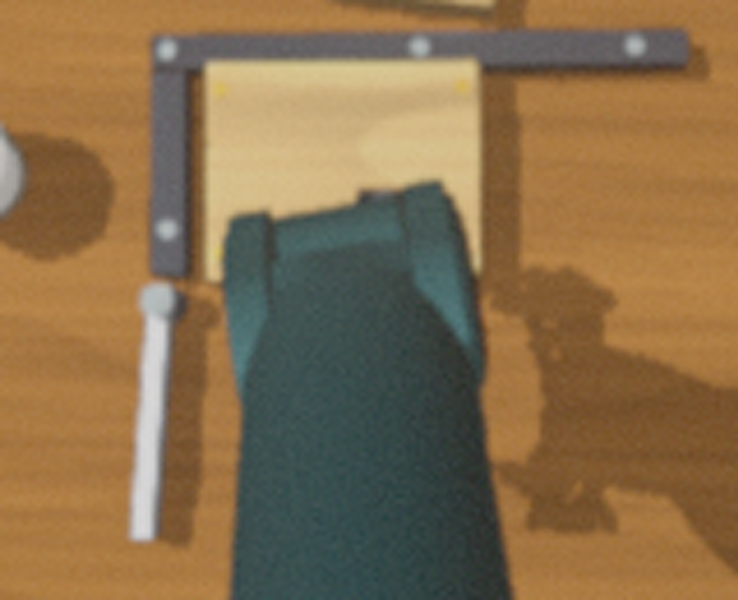

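The mould is square against the long bar, with a gap of about 13 mm left to the short bar. Next is the push towards +y.

```bash
python3 -m inch '{"xyz":[[-39,0,0],[-40,46,0],[0,46,0],[0,0,25],[0,0,25],[0,0,25],[0,0,16],[0,0,0]],"angular":[[0,0,0],[0,0,0],[0,0,0],[0,0,0],[0,0,0],[0,0,0],[0,0,0],[0,0,0]]}'
python3 - <<'E'
from h import *
tool()
f=manip.grab_frame("top");save(f,"pics/t8.png",(170,115,330,245))
E
```

```text
time: 14.78
ee_pos: [0.6376, -0.117, 0.0312]
orientation: [-0.001, 0.697, 0.717, -0.001]
force: [-0.5, -0.7, 0.9]
gripper_width: 0.0848
t 14.775 tcp [ 637.6 -117.    31.2] yaw 1.599 zax [-0.002 -0.    -1.   ] F [-0.5 -0.7  0.9] w 0.08482469717733324
```

View pics/t8.png

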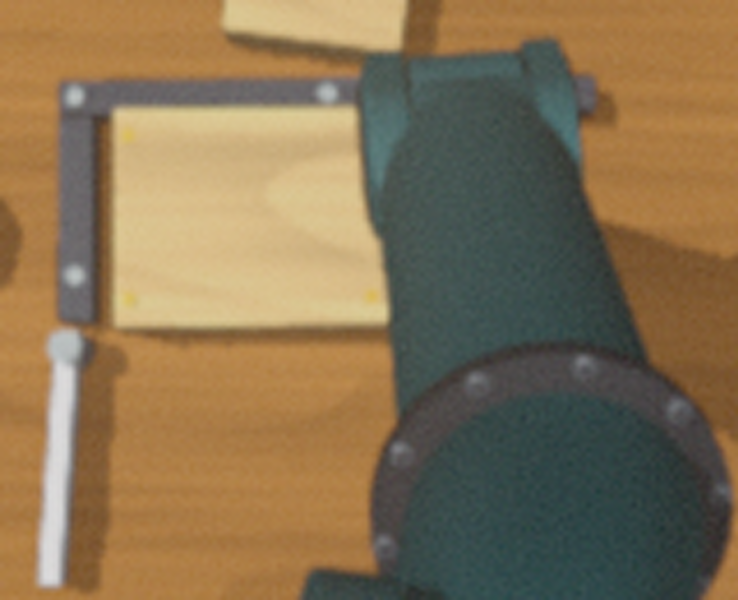

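```bash
python3 -m inch '{"xyz":[[8,0,0],[8,0,0],[5,0,0],[4,0,0],[4,0,0],[3,0,0],[2,0,0]],"angular":[[0,0,0],[0,0,0],[0,0,0],[0,0,0],[0,0,0],[0,0,0],[0,0,0]]}'; python3 -m inch '{"xyz":[[2,0,0],[2,0,0]],"angular":[[0,0,0],[0,0,0]]}'
```

```text
time: 15.7
ee_pos: [0.6374, -0.0874, 0.0328]
orientation: [0.002, 0.698, 0.716, -0.002]
force: [-0.5, -6.5, 3.1]
gripper_width: 0.0855
time: 15.95
ee_pos: [0.6372, -0.0837, 0.0328]
orientation: [0.002, 0.698, 0.716, -0.002]
force: [-0.4, -7.2, 2.4]
gripper_width: 0.0855
```

```bash
python3 -m inch '{"xyz":[[2,0,0],[2,0,0],[1,0,0]],"angular":[[0,0,0],[0,0,0],[0,0,0]]}'
python3 - <<'E'
from h import *
tool()
f=manip.grab_frame("top");save(f,"pics/t9.png",(170,115,330,245))
E
```

```text
time: 16.32
ee_pos: [0.6371, -0.0804, 0.0329]
orientation: [0.002, 0.698, 0.716, -0.002]
force: [0.3, -9.7, 3.0]
gripper_width: 0.0848
t 16.325 tcp [637.1 -80.4  32.9] yaw 1.597 zax [ 0.    -0.007 -1.   ] F [ 0.3 -9.7  3. ] w 0.08475793702164637
```

View pics/t9.png

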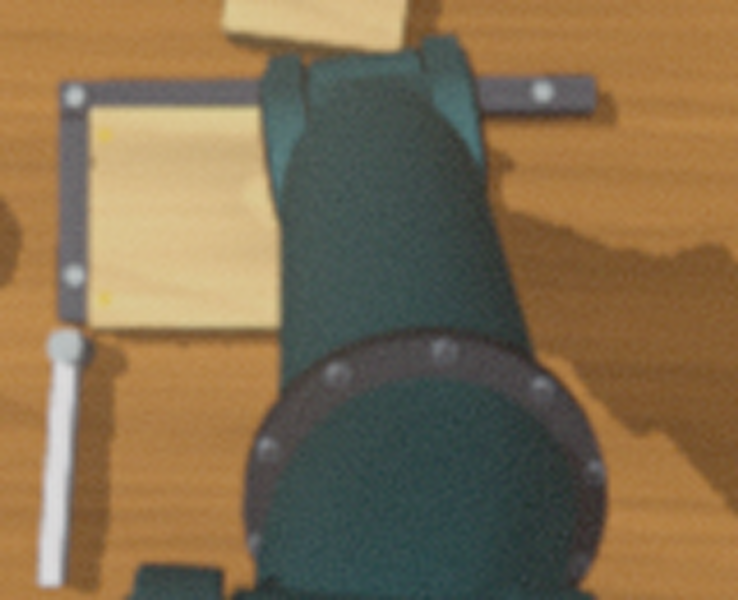

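```bash
python3 -m inch '{"xyz":[[2,0,0],[2,0,0],[0,0,0]],"angular":[[0,0,0],[0,0,0],[0,0,0]]}'
```

```text
time: 16.75
ee_pos: [0.6371, -0.0803, 0.0329]
orientation: [0.004, 0.698, 0.716, -0.004]
force: [0.4, -13.4, 2.0]
gripper_width: 0.0853
```

The force rose to 13 N with no further motion, so the mould is flush on the short bar too. I'll back off, raise, shut the fingers and go to the outer side of the keeper.

```bash
python3 -m inch '{"xyz":[[-15,0,0],[-15,0,0],[0,0,-30],[0,0,-30],[0,0,-30],[25,-25,0],[40,-35,0],[45,-40,0]],"angular":[[0,0,0],[0,0,0],[0,0,0],[0,0,0],[0,0,0],[0,0,0],[0,0,0],[0,0,0]]}'; python3 -m inch '{"xyz":[[45,-40,0],[45,-25,0],[30,0,0],[0,0,0],[0,0,0]],"angular":[[0,0,0],[0,0,0],[0,0,0],[0,0,0],[0,0,0]]}' 255
python3 - <<'E'
from h import *
s,M=tool();to(478,140,40);print(s["joint_positions"].round(2))
f=manip.grab_frame("top");save(f,"pics/t10.png",(130,105,310,245))
for d in manip.cut_out("mould","top")[:1]:
    r,b=rect(f,d["pixels"],.048);print(r,b.round().tolist())
f=manip.grab_frame("scene");save(f,"pics/s10.png",(150,100,390,280))
E
```

```text
time: 17.75
ee_pos: [0.5343, 0.0079, 0.1224]
orientation: [-0.0, 0.697, 0.717, 0.001]
force: [1.0, 0.8, 0.3]
gripper_width: 0.0852
time: 18.38
ee_pos: [0.4663, 0.1243, 0.1222]
orientation: [-0.0, 0.697, 0.717, -0.0]
force: [-0.0, -0.5, -0.0]
gripper_width: -0.0002
t 18.375 tcp [466.3 124.3 122.2] yaw 1.599 zax [-0. -0. -1.] F [-0.  -0.5 -0. ] w -0.00015076658049059433
t 18.375 tcp [466.3 124.3 122.2] yaw 1.599 zax [-0. -0. -1.] F [-0.  -0.5 -0. ] w -0.00015076658049059433
tool shift [15.4 12.1 82.2]
[-0.26  0.51 -0.13  2.24  0.16  0.4  -0.49]
((336.4427185058594, -182.45510864257812), (93.84321594238281, 111.34127807617188), 46.6730842590332) [[264.0, -178.0], [345.0, -255.0], [409.0, -187.0], [328.0, -110.0]]
```

View pics/t10.png

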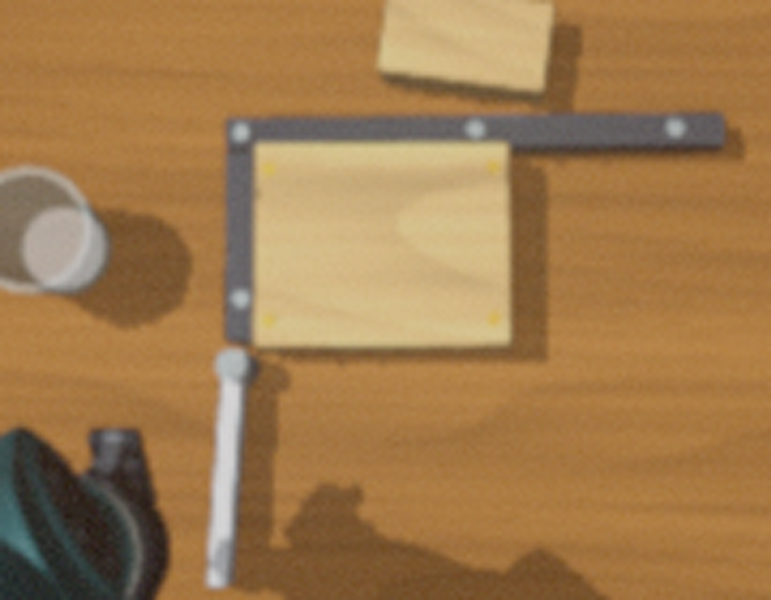

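View pics/s10.png

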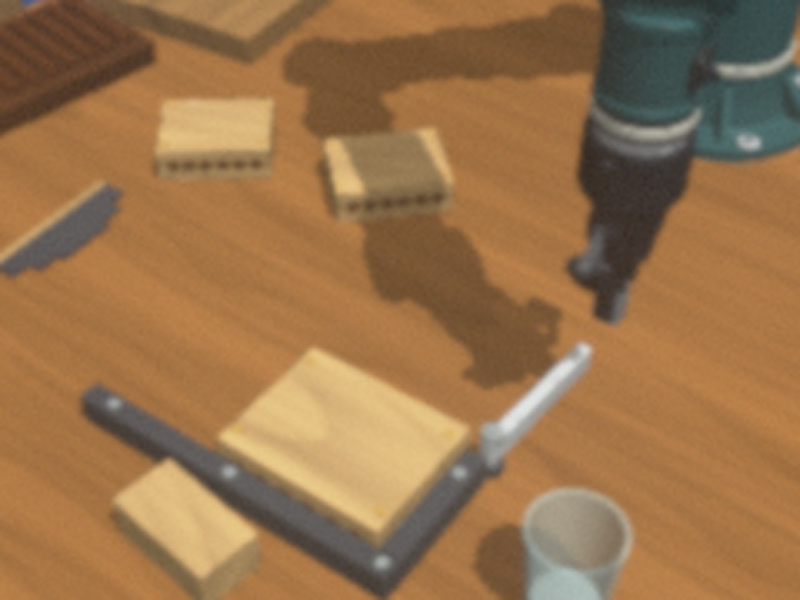

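```bash
python3 -m inch '{"xyz":[[15,12,0],[0,0,28],[0,0,28],[0,0,26],[0,0,0]],"angular":[[0,0,0],[0,0,0],[0,0,0],[0,0,0],[0,0,0]]}'
python3 - <<'E'
from h import *
to(477,117,40)
f=manip.grab_frame("scene");save(f,"pics/s11.png",(270,100,410,220))
E
```

```text
time: 19.15
ee_pos: [0.4779, 0.1406, 0.0388]
orientation: [-0.001, 0.697, 0.717, -0.001]
force: [-0.6, 0.7, 0.5]
gripper_width: -0.0002
t 19.15 tcp [477.9 140.6  38.8] yaw 1.6 zax [-0.002 -0.001 -1.   ] F [-0.6  0.7  0.5] w -0.00020422501906073744
tool shift [-23.6  -1.6  -1.2]
```

View pics/s11.png

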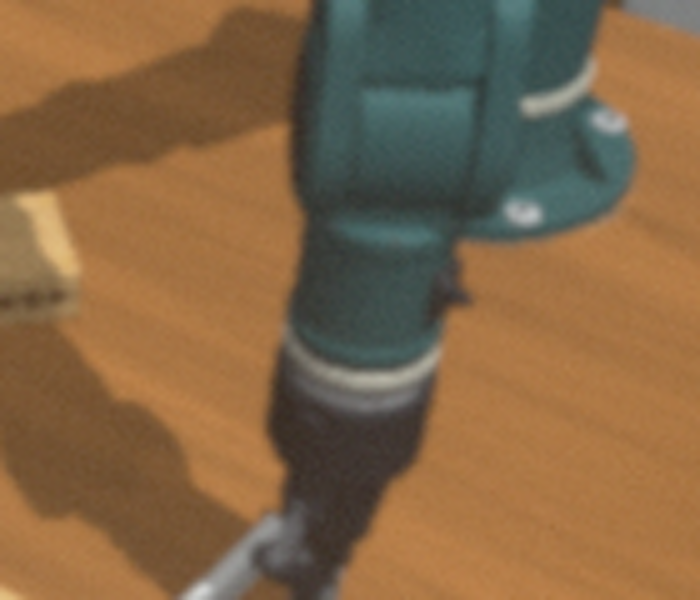

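```bash
python3 -m inch '{"xyz":[[-12,-1,2],[-11,-1,2],[-10,-1,0],[-10,-1,0],[-10,-1,0],[-11,0,0],[-9,3,0],[-9,3,0]],"angular":[[0,0,0],[0,0,0],[0,0,0],[0,0,0],[0,0,0],[0,0,0],[0,0,0],[0,0,0]]}'
python3 - <<'E'
from h import *
to(488.7,39)
f=manip.grab_frame("top");save(f,"pics/t12.png",(130,105,310,245))
f=manip.grab_frame("scene");save(f,"pics/s12.png",(200,100,400,250))
E
```

```text
time: 20.2
ee_pos: [0.4813, 0.0576, 0.0362]
orientation: [-0.0, 0.697, 0.717, -0.0]
force: [-0.5, 1.2, 1.1]
gripper_width: 0.0001
t 20.2 tcp [481.3  57.6  36.2] yaw 1.6 zax [-0. -0. -1.] F [-0.5  1.2  1.1] w 7.075771323508289e-05
tool shift [-18.8   6.8  -0. ]
```

View pics/t12.png

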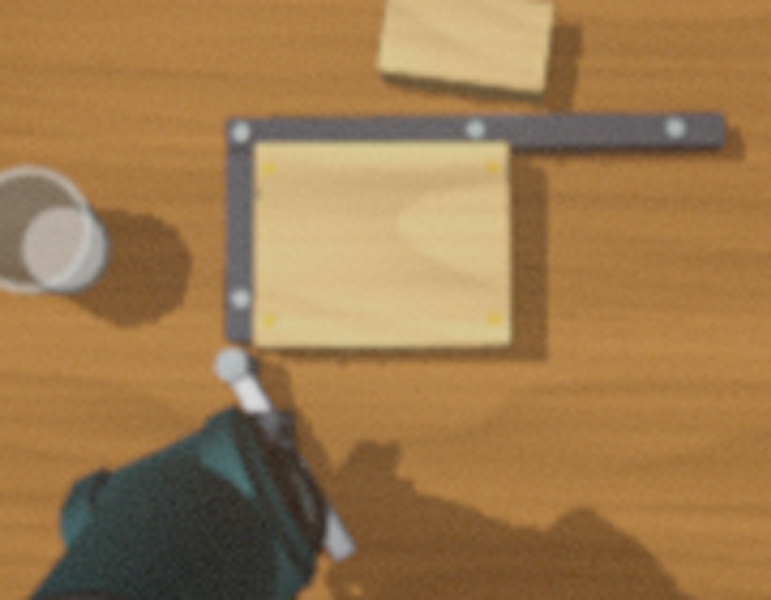

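View pics/s12.png

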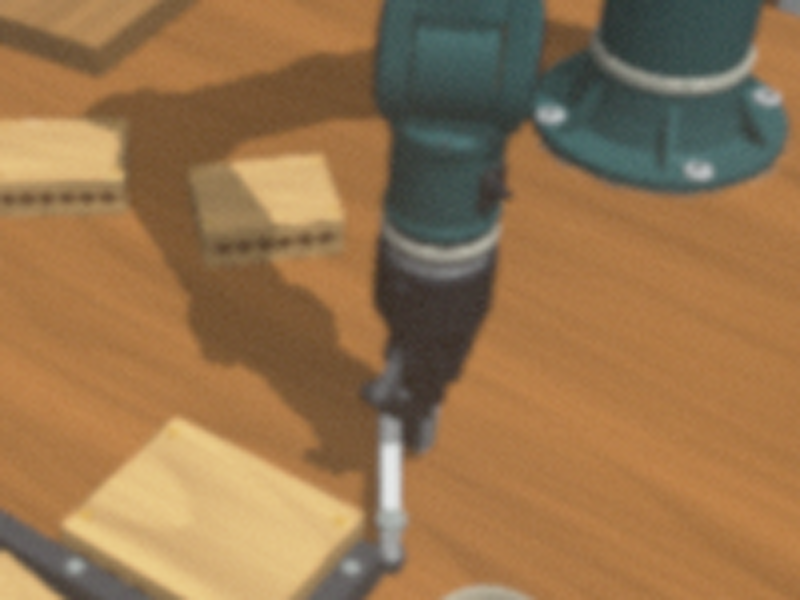

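```bash
python3 -m inch '{"xyz":[[-10,3,0],[-9,4,0],[-10,8,0],[-10,9,0],[-9,8,0],[-6,10,0],[-4,10,0],[-2,8,0]],"angular":[[0,0,0],[0,0,0],[0,0,0],[0,0,0],[0,0,0],[0,0,0],[0,0,0],[0,0,0]]}'
python3 - <<'E'
from h import *
to(557,-5)
f=manip.grab_frame("top");save(f,"pics/t13.png",(130,105,310,245))
E
```

```text
time: 21.3
ee_pos: [0.5436, -0.0004, 0.0363]
orientation: [0.0, 0.697, 0.717, -0.0]
force: [-0.5, -0.4, -0.1]
gripper_width: -0.0002
t 21.3 tcp [ 5.436e+02 -4.000e-01  3.630e+01] yaw 1.599 zax [-0. -0. -1.] F [-0.5 -0.4 -0.1] w -0.00016951654070323965
tool shift [-5.  13.2 -0. ]
```

View pics/t13.png

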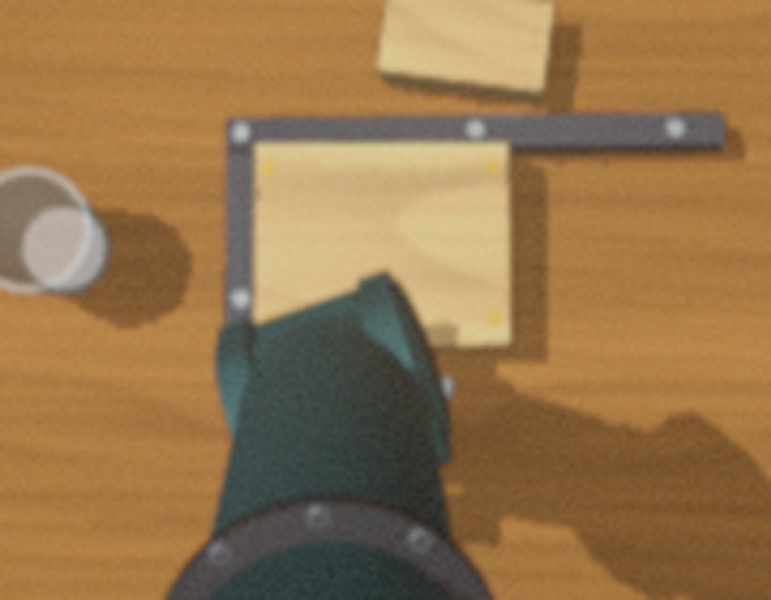

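Nearly shut. I'll push +x gently until the stop.

```bash
python3 -m inch '{"xyz":[[0,5,0],[0,4,0],[0,2,0],[0,2,0]],"angular":[[0,0,0],[0,0,0],[0,0,0],[0,0,0]]}'; python3 -m inch '{"xyz":[[0,2,0],[0,1,0]],"angular":[[0,0,0],[0,0,0]]}'
```

```text
time: 21.85
ee_pos: [0.5542, 0.0004, 0.0362]
orientation: [-0.001, 0.697, 0.717, -0.002]
force: [-5.0, 0.7, 3.8]
gripper_width: 0.0
time: 22.1
ee_pos: [0.5544, 0.0003, 0.036]
orientation: [-0.003, 0.697, 0.717, -0.004]
force: [-8.6, 0.9, 5.9]
gripper_width: 0.0001
```

The TCP has stalled at x = 554 mm with the force rising, so the keeper is on its stop. I'll back off and check.

```bash
python3 -m inch '{"xyz":[[0,-10,0],[0,-20,0],[0,-25,0],[0,0,-40],[0,0,-40],[0,0,-40],[-40,-10,0],[-40,-10,0]],"angular":[[0,0,0],[0,0,0],[0,0,0],[0,0,0],[0,0,0],[0,0,0],[0,0,0],[0,0,0]]}'; python3 -m inch '{"xyz":[[-45,0,0],[-45,0,0],[-45,0,0],[-45,0,0],[0,0,0]],"angular":[[0,0,0],[0,0,0],[0,0,0],[0,0,0],[0,0,0]]}'
python3 - <<'E'
from h import *
tool()
f=manip.grab_frame("top");save(f,"pics/t14.png",(170,105,310,225))
for t,z in (("mould",.048),("keeper",.037),("knife",.004),("glass",0),("block",.04)):
  for d in manip.cut_out(t,"top")[:3]:
    r,b=rect(f,d["pixels"],z);print(t,round(d["score"],2),[np.round(v,2) for v in r],b.round().tolist())
f=manip.grab_frame("scene");save(f,"pics/s14.png",(170,140,390,290))
E
```

```text
time: 23.1
ee_pos: [0.4878, -0.0821, 0.1575]
orientation: [0.002, 0.696, 0.718, 0.002]
force: [0.1, -0.2, 0.6]
gripper_width: 0.0001
time: 23.72
ee_pos: [0.4918, -0.267, 0.1565]
orientation: [0.002, 0.7, 0.715, -0.0]
force: [0.4, 0.4, -0.7]
gripper_width: 0.0
t 23.725 tcp [ 491.8 -267.   156.5] yaw 1.592 zax [ 0.003 -0.003 -1.   ] F [ 0.4  0.4 -0.7] w 4.520872084029255e-05
mould 0.83 [array([640.69,   4.66]), array([123.19, 148.95]), np.float64(1.64)] [[577.0, 77.0], [581.0, -72.0], [704.0, -68.0], [700.0, 81.0]]
mould 0.74 [array([ 336.9 , -183.47]), array([ 95.99, 113.36]), np.float64(47.01)] [[263.0, -180.0], [346.0, -257.0], [411.0, -187.0], [328.0, -110.0]]
mould 0.53 [array([ 379.13, -308.1 ]), array([53.96, 26.83]), np.float64(34.43)] [[349.0, -312.0], [364.0, -334.0], [409.0, -304.0], [394.0, -282.0]]
keeper 0.55 [array([571.82,  21.96]), array([ 15.21, 118.87]), np.float64(1.0)] [[563.0, 81.0], [565.0, -38.0], [580.0, -37.0], [578.0, 82.0]]
knife 0.64 [array([ 596.2, -387.5]), array([ 52.14, 102.11]), np.float64(89.78)] [[545.0, -413.0], [647.0, -414.0], [647.0, -362.0], [545.0, -361.0]]
block 0.65 [array([765.8 , -40.93]), array([104.03,  65.74]), np.float64(84.8)] [[728.0, -90.0], [794.0, -96.0], [803.0, 8.0], [738.0, 14.0]]
```

View pics/t14.png

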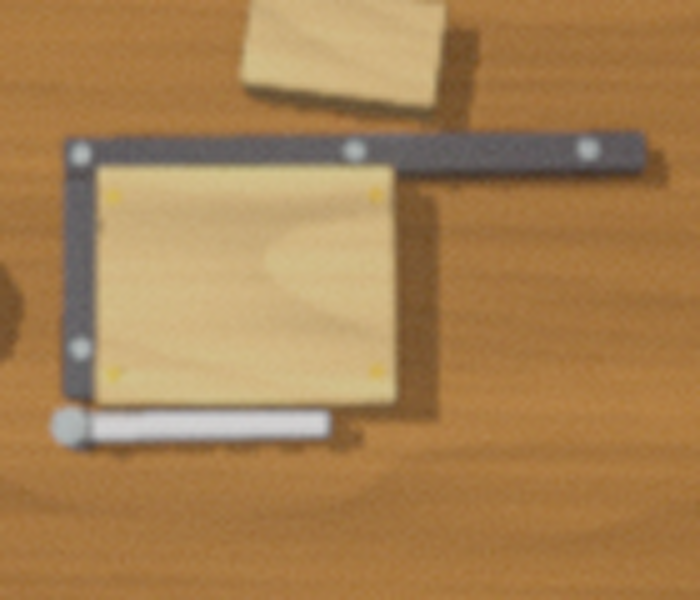

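View pics/s14.png

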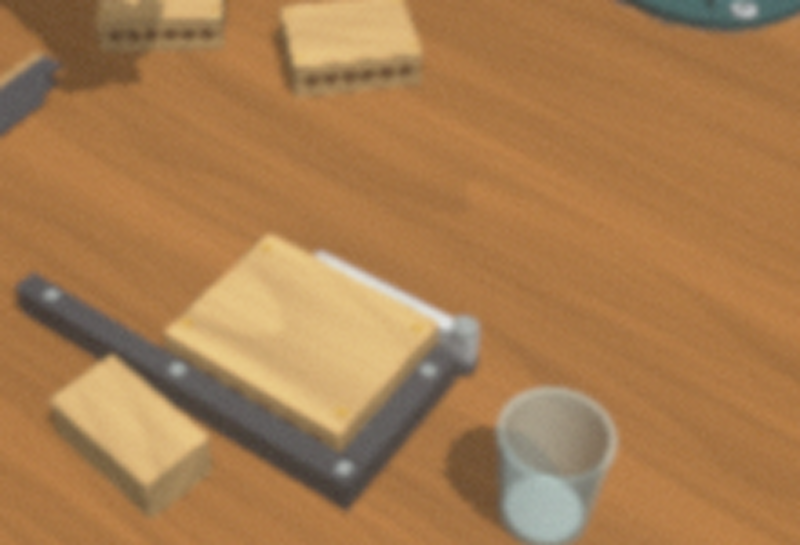

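```bash
python3 -c "
from workcell import manip
print(manip.sign_off(),manip.read_state()['time'])"
```

```text
the job is handed in; nothing more can be done
the job is handed in; nothing more can be done
```

I pushed the mould into the corner of the two stop bars, shut the keeper bar across its front, and handed the job in at about 24 s with the hand clear. No verdict was reported.

**How it was done:** I used the open fingertips as a two-point pusher, first on the mould's right face and then on its front face, turning it square on the way to the long bar. A last push took it along the long bar to the short one. The shut fingers then swung the keeper bar onto its stop. The largest contact force seen was about 15 N.

**Last checks:**
- **Mould:** in the top view it is at about (641, 5) mm; the seated position worked out at the start was (643, 4) mm. It is square to the bars to within about 0.01 rad. On the last push against the short bar the force rose to 13 N and it stopped moving.
- **Keeper bar:** it stalled on its stop with the force rising to about 9 N. The picture shows it parallel to the long bar, so it is shut to within about 0.01 rad.
- **Block and glass:** the block is within about 1 mm of where it started. The glass was not detected in the last top view, but the scene view shows it standing and undisturbed.
- **Knife:** the arm partly hid it in the last picture, so its measured centre and length (102 mm instead of 150 mm) do not match the start. The tool never came close to it.

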